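Load a tube rack and run the locking slide home under the scanner

ROBOT

A 7-joint arm with a two-finger parallel gripper is mounted at the origin on the work surface. World frame = base frame: x ahead of the robot, y to its left, z up, the work surface at z = 0. Lengths are in m, angles in rad, forces in N, time in s.
With the tool pointing down it reaches from about 0.425 to 0.875 m from the base axis. Payload 4.7 kg.
Tool frame: the origin (TCP) lies at the very end of the fingers, on their centre line; the grasp point (between the pads) lies 19 mm behind it; z points along the fingers, y is the line along which they close (so a half turn about z gives the same grasp; the last joint's range is limited). The gripper opens to 87 mm and grips with 3 to 60 N. Pads are 19 mm wide; open, the fingers measure 117 mm over their backs; the gripper's body (75 mm by 190 mm) begins 51 mm behind the grasp point.
Start: joints at [-1.276, 0.321, -0.07, 1.45, 0.023, 1.371, -0.057], TCP at [0.18, 0.625, 0.223] pointing down, gripper open.
Joint ranges: [-2.86, 2.86], [-0.3, 2.09], [-1.38, 1.24], [0.06, 2.45], [-1.56, 4.7], [0.09, 2.05], [-2.69, 2.69]. Speed limits (rad/s): [2.57, 2.57, 3.14, 3.14, 3.14, 3.14, 3.14].

INTERFACE

Orientations are given as a rotation vector (axis times angle).
In Python, from bench import ctrl gives the robot as it stands.
- The arm moves only by the shell command python3 -m jog 'ROWS' [FORCE]. ROWS is JSON, a list that holds one entry, the list of rows, each a list of 7 numbers: the shift along the tool's x, y, z in mm, then the turn, a rotation vector about the tool's x, y, z in degrees, then the finger opening in mm, from 0 to 87. A call has 1 to 10 rows; each row is the pose to reach, as a shift and turn from the pose commanded when the call began, along the tool's axes at that moment; what a row does not reach only later rows make up. A row lasts 1/10 s, in which the tool goes at most 50 mm and 8.59 degrees, less where a joint would pass 70% of its speed; a pose out of reach is approached as far as the arm can. A call with a gripper value outside its range is refused whole. The fingers move at their own pace and stop on an object; FORCE is the grip in N (left out, the last holds). Time passes only in rows, so rows that repeat a pose let the fingers close. It gives the time, the measured TCP pose, the force, the opening and the grip force at its end, in the units of the state.
- ctrl.get_state(): the state, without advancing time (a new reading comes with each control period).
- ctrl.get_image(name): name is "scene" or "top"; returns a dict with "image" (420x560x3 uint8, red, green, blue), "depth" (420x560 float32, m along the optical axis (not along the pixel's ray), 0 where there is no reading), "fov_y" (degrees; the focal length in pixels is half the picture's height over the tangent of half this angle, whatever the lens; pixels are square), "cx", "cy" (the principal point, pixels), "k1" (the pictures are not rectified: a ray, as slopes to the right and down, at radius r is drawn at 1 + k1 r^2 times it, then the intrinsics apply), "rvec" (rotation vector, rad) and "tvec" (3), from world to camera coordinates, as OpenCV has them. Camera axes: x right, y down, z forward; pixel columns grow to the right and rows downward; lengths in m; the calibration is good to about 2 mm. A picture is of the moment at which its call begins.
- ctrl.close_job(): hands the job in; it is judged then, once.
The state is a dict: "time": time; "joint_positions": joint angles; "qd": joint speeds; "joint_torque": joint torques, N m; "position": TCP position; "tool_rot": TCP orientation; "ft_force": force on the tool from outside, world axes, zero at the start; "torque": the same for the moment, N m; "grip_width": opening from 0.0 (shut) to 1.0 (fully open); "grip_force": force on a finger pad.
Only numpy, scipy, OpenCV 4.12 (cv2) and the standard library are available. Lean on these libraries where they do the work, as an engineer would, in place of code of your own. Each camera call takes 0.05 s, during which the arm holds its last target. There are 200 camera calls.

TASK

Pick up the red tube rack and, keeping it upright, set it down flat between the corner stops of the scanner's tray so that it presses the yellow presence lever down, and let go of it. Then press the orange lock tab down and, without letting it up on the way, slide the tray fully home under the scan head; let the tab spring up so that the tray is locked there, with the rack still seated on it. Do not disturb the blue rack.

Things in the scene. Friction and masses are not known exactly. Their poses are not given: they have to be found in the camera images.
- red_rack_mid (a point): Centre (half-way up) of the loose red tube rack: a solid block 56 (its x) x 140 (its y) x 50 mm (z up), about 0.25 kg, standing on the bench; a few capped tubes fixed in it stick up 16 mm more. Grasp it across its 56 mm width near the middle. Either way round is good in the tray. It may have changed places with the blue rack.
- blue_rack_mid (a point): Centre (half-way up) of a loose blue rack of the same size and axes; leave it where it is.
- tray_mid (a point): Centre of the level tray floor (on its surface, 44 mm above the bench) of the sliding carriage. +y: travel towards the scan head; z up. The rack lies along y between four black L-shaped corner stops, 10 mm high, enclosing 66 (x) x 150 mm (y); between them the long sides are open over 104 mm for fingers beside the rack. The deck is 100 mm wide (x). The scanner's place and yaw vary.
- scan_head (a point): Centre of the near edge of the fixed scan head's underside, 140 mm above the bench, same axes as tray_mid. The head reaches from here 110 mm along +y to its column, is 110 mm wide (x), its top 185 mm above the bench. Home brings the tray's centre 25 mm short of this edge; then the lock tab is 160 mm short of it.
- tab_top (a point): Centre of the top face of the orange lock tab, 44 (x) x 48 mm (y), on the same carriage, 135 mm behind the tray centre (-y); axes as tray_mid. When up its top is 58 mm above the bench. It moves straight down. Press it with shut fingers.
- push_wall (a point): Top edge (middle, on the tab's side) of the black upright wall on the carriage between tab and tray: 70 mm wide (x), 8 mm thick, top 76 mm above the bench. Its face is 26 mm ahead (+y) of the tab's centre, so fingers pressing the tab can push on it too; friction on the tab alone also drags the carriage.
- lock_tab (a joint): Depression of the lock tab in m: 0 up, 0.012 fully down. Spring: 4.5 N at the top, 10 N fully down. Its pawl sits among teeth 16 mm apart: the carriage is free only when pressed over 0.006; aim at 0.009 to 0.010. Let go part-way, it catches in the next gap. It starts up. At home it springs right up when let go.
- carriage (a joint): Position of the carriage in m along its +y: it starts at 0 to 0.012 (locked, with play from 0 to 0.014) and comes against its end stop, fully home, at 0.13. The home gap lets the tab up from 0.122 on. About 2 N slides it when unlocked.
- presence_lever (a joint): Angle of the yellow hinged lever in the tray floor, rad: 0 up, about 0.33 pressed flush with the floor by the rack's end. 22 mm wide, 36 mm long, hinged 84 mm behind the tray centre (-y), sloping up to its tip 50 mm behind the tray centre and 12 mm above the floor. Light spring, under 0.5 N at the tip: the rack's weight holds it down.

How it is judged:
By the outcome, as a careful person would: the job done as asked, in the order asked, and still so for the second after the job is handed in, with the robot touching nothing.
It also fails if it takes over 64 s, if anything falls off the work surface, if the arm or the gripper's body presses on something with over 40 N, if the wrist force passes 120 N, or if a joint passes its speed limit or range.

## Working session

There is one attempt and no reset: what is moved stays moved. The work goes in short steps, Python scripts to look and compute and a shell command to move; the robot and the scene stay as the last step left them, time stands still between calls to the robot, and variables do not carry over. Pictures are saved under pics/ and viewed, at most 10 in all, crops included, and the job is handed in when it is done.

```bash
mkdir -p pics; cat > h.py <<'E'
import numpy as np, cv2
from bench import ctrl
def cam(n):
    d=ctrl.get_image(n); d['f']=210/np.tan(np.radians(d['fov_y'])/2)
    d['R']=cv2.Rodrigues(np.array(d['rvec'],float))[0]; d['t']=np.array(d['tvec'],float).ravel(); return d
def world_plane(d,uv,z):
    K=np.array([[d['f'],0,d['cx']],[0,d['f'],d['cy']],[0,0,1]])
    p=cv2.undistortPoints(np.array(uv,float).reshape(-1,1,2),K,np.array([d['k1'],0,0,0]))[:,0]
    r=np.c_[p,np.ones(len(p))]@d['R']; c=-d['R'].T@d['t']
    return c+r*((z-c[2])/r[:,2])[:,None]
def save(d,n): cv2.imwrite('pics/'+n+'.png',d['image'][:,:,::-1])
E
python3 - <<'E'
from h import *
for n in('top','scene'):
    d=cam(n); save(d,n+'0'); print(n,-d['R'].T@d['t'],d['R'].tolist(),d['fov_y'],d['k1'])
print(ctrl.get_state())
E
```

```text
top [ 0.38820879 -0.03290542  0.80298552] [[0.10409154302145807, -0.9945662586085091, -0.001705259183694477], [-0.9705426245682212, -0.10120234241319592, -0.21864377371951543], [0.21728314377245245, 0.024413994502210837, -0.9758032549160747]] 56.381326185940225 -0.10007669968205206
scene [ 1.00050064 -0.21092029  0.55359605] [[0.3365596006923963, 0.9415492796065704, -0.014580440806883366], [0.5973828912957385, -0.22545420396202787, -0.7696129436950708], [-0.7279157343875173, 0.2503105191321303, -0.6383442078086748]] 57.884083168568864 -0.03392567884490855
{'time': 0.1, 'joint_positions': array([-1.27588021,  0.32172879, -0.07007251,  1.45155687,  0.0226201 ,
        1.37081999, -0.0568467 ]), 'qd': array([ 2.98948489e-04, -1.91261074e-03,  5.30428058e-05, -4.23132382e-03,
       -1.50335854e-03,  7.51191765e-04,  1.06665206e-05]), 'joint_torque': array([-1.74525971e-04, -4.92572844e+01, -4.05953033e-01, -3.13401854e+01,
       -6.42274157e-02,  3.94182396e-02,  5.79898369e-05]), 'position': array([0.18006259, 0.62403685, 0.22158191]), 'tool_rot': array([-4.39524953e-01, -3.11056864e+00,  2.70508623e-03]), 'ft_force': array([ 0.27753388, -0.02579999,  0.27359427]), 'torque': array([ 0.02573698, -0.01160425,  0.01250843]), 'grip_force': 0.0, 'grip_width': 0.9994844883230182}
```

View pics/top0.png

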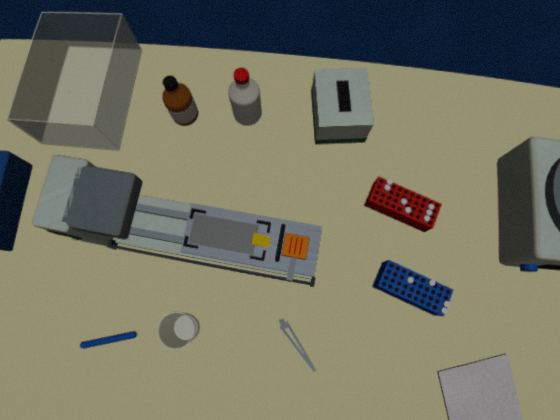

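View pics/scene0.png

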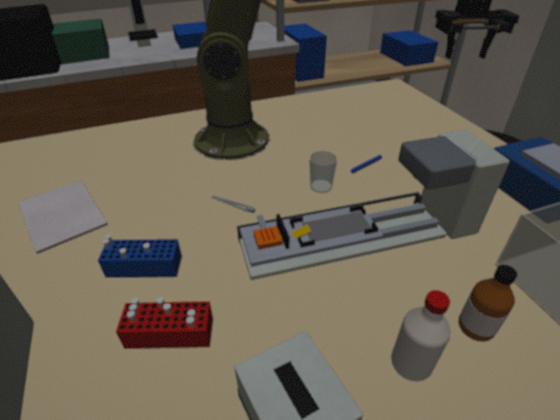

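The top view shows the red rack at (403,203), the blue rack at (413,287), the tab at (296,246), the lever at (261,240), the tray floor at (225,234) and the head at about (100,200). The scene view agrees: red at (166,323), tab at (268,237).

```bash
cat >> h.py <<'E'
def cloud(d):
    v,u=np.mgrid[0:420,0:560]; uv=np.c_[u.ravel(),v.ravel()].astype(float)
    K=np.array([[d['f'],0,d['cx']],[0,d['f'],d['cy']],[0,0,1]])
    p=cv2.undistortPoints(uv.reshape(-1,1,2),K,np.array([d['k1'],0,0,0]))[:,0]
    z=d['depth'].ravel()[:,None].astype(float)
    return ((np.c_[p,np.ones(len(p))]*z-d['t'])@d['R']).reshape(420,560,3)
def mask(d,c):
    H=cv2.cvtColor(d['image'],cv2.COLOR_RGB2HSV); h,s,v=H[...,0].astype(int),H[...,1],H[...,2]
    r={'red':(h<6)|(h>172),'orange':(h>=6)&(h<17),'yellow':(h>=18)&(h<32),'blue':(h>105)&(h<130)}[c]
    m=r&(s>150)&(v>50); return m
def blob(m,box):
    x0,y0,x1,y1=box; k=np.zeros_like(m); k[y0:y1,x0:x1]=1; return m&k
def rect(P):
    (c,wh,a)=cv2.minAreaRect((P[:,:2]*1000).astype(np.float32)); 
    if wh[0]<wh[1]: wh=wh[::-1]; a+=90
    return np.round(c,1),np.round(wh,1),round((a+90)%180-90,2)
E
python3 - <<'E'
from h import *
B={'top':dict(red=(350,165,450,240),blue=(360,250,460,325),orange=(275,225,320,265),yellow=(245,228,278,252)),
'scene':dict(red=(105,290,225,355),blue=(90,230,190,285),orange=(245,220,290,250),yellow=(285,220,320,240))}
for n in B:
    d=cam(n); C=cloud(d)
    for c,b in B[n].items():
        m=blob(mask(d,c),b); P=C[m]; zt={'red':.05,'blue':.05,'orange':.058,'yellow':.05}[c]
        m2=m&(abs(C[...,2]-zt)<.007); v,u=np.nonzero(m2); 
        print(n,c,m.sum(),m2.sum(),'z',np.median(P[:,2]).round(4),'depth',rect(C[m2]),'plane',rect(world_plane(d,np.c_[u,v],zt)))
    if n=='top':
        # tray floor grey: z~.044 ; head top z~.185
        Z=C[...,2]; print([round(float(Z[v,u]),4) for u,v in((225,234),(105,205),(265,225),(300,265),(282,243))])
        m=np.zeros((420,560),bool); m[165:240,60:145]=1; m&=abs(Z-.185)<.008; print('head',m.sum(),rect(C[m]))
        m=np.zeros((420,560),bool); m[180:290,150:330]=1; m&=abs(Z-.044)<.004; print('deck',m.sum(),rect(C[m]))
        cv2.imwrite('pics/crop.png',cv2.resize(d['image'][140:300,30:330,::-1],None,fx=2.6,fy=2.6,interpolation=cv2.INTER_CUBIC))
E
```

```text
top red 1401 1331 z 0.0507 depth (array([ 604.8, -262.5]), array([140.1,  55.7]), 71.41) plane (array([ 604.1, -262.1]), array([139.8,  56.5]), 71.27)
top blue 1536 1516 z 0.0506 depth (array([ 436.6, -289.5]), array([138.5,  55.2]), 70.85) plane (array([ 436.4, -289.1]), array([138.7,  55.4]), 70.59)
top orange 508 508 z 0.0586 depth (array([492.9, -52.5]), array([46.9, 42.7]), 85.6) plane (array([492.8, -52.4]), array([46.8, 42.6]), 85.75)
top yellow 188 187 z 0.0507 depth (array([498.3,  15.4]), array([33.6, 21.5]), 82.69) plane (array([498.6,  15.5]), array([34.5, 21.4]), 82.33)
[0.0441, 0.1858, 0.0444, 0.0468, 0.0435]
head 4522 (array([518.5, 296.2]), array([136.4, 119.7]), -87.65)
deck 5517 (array([494.4,  35.1]), array([264.9, 113.1]), 85.71)
scene red 3143 2047 z 0.0495 depth (array([ 606., -263.]), array([138.8,  55.9]), 71.08) plane (array([ 607.6, -262.9]), array([140.3,  59.5]), 70.28)
scene blue 2084 1224 z 0.0491 depth (array([ 440.1, -289.4]), array([137.2,  52.2]), 70.12) plane (array([ 442.3, -290. ]), array([138.2,  58. ]), 70.92)
scene orange 453 437 z 0.059 depth (array([493.2, -51.7]), array([50.4, 44.4]), 86.94) plane (array([496.7, -51.7]), array([50.1, 48.2]), 86.2)
scene yellow 125 122 z 0.0517 depth (array([500.6,  15.2]), array([30.7, 25.7]), -87.29) plane (array([497.2,  15.4]), array([38.1, 21.1]), -77.61)
```

View pics/crop.png

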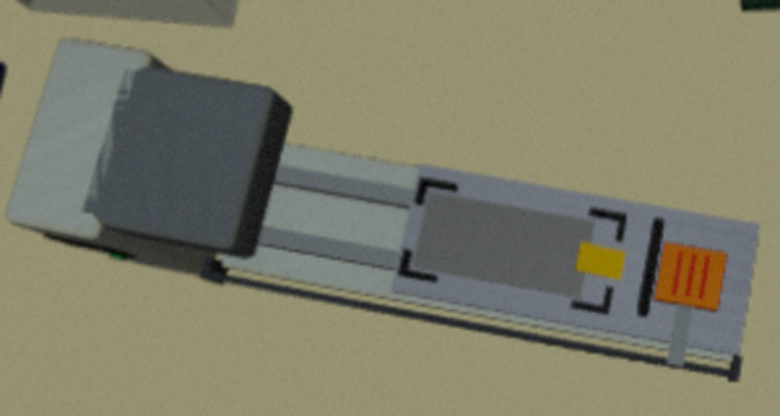

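The crop shows the four stops (outer corners near (420,182), (627,215), (403,278), (607,312)), the wall at x≈650 and the tab at (690,277). I'll take the tray pose from the dark stops.

```bash
python3 - <<'E'
from h import *
d=cam('top'); g=d['image'].max(2)
uv=np.array([(420,182),(627,215),(403,278),(607,312)])/2.6+[30,140]
m=np.zeros((420,560),bool); m[205:262,180:274]=1; m&=g<55
n,l,s,c=cv2.connectedComponentsWithStats(m.astype(np.uint8)); print(s[s[:,4]>8].tolist())
keep=np.isin(l,[i for i in range(1,n) if s[i,4]>8]); v,u=np.nonzero(keep)
P=world_plane(d,np.c_[u,v],.053); print(len(P),rect(P))
print(world_plane(d,uv,.054).round(4), world_plane(d,uv,.054).mean(0))
C=cloud(d); print('stopdepth',rect(C[keep]))
a=np.radians(85.7); e=np.array([np.cos(a),np.sin(a)])
print('tray from tab',np.array([492.9,-52.4])+135*e)
st=ctrl.get_state(); print(cv2.Rodrigues(st['tool_rot'])[0].round(3))
E
```

```text
[[0, 0, 560, 420, 234982], [190, 209, 16, 10, 54], [257, 221, 14, 12, 50], [183, 236, 15, 12, 53], [250, 251, 15, 10, 42], [180, 259, 15, 3, 19]]
218 (array([489. ,  82.9]), array([159.1, 103.5]), 85.5)
[[ 0.5428  0.1572  0.054 ]
 [ 0.5338 -0.0018  0.054 ]
 [ 0.4689  0.1589  0.054 ]
 [ 0.4601  0.005   0.054 ]] [0.50139374 0.0798158  0.054     ]
stopdepth (array([471.2,  61.6]), array([208.9, 140. ]), 82.55)
tray from tab [503.02212812  82.21999303]
[[-0.961  0.277 -0.   ]
 [ 0.277  0.961 -0.001]
 [-0.    -0.001 -1.   ]]
```

```bash
cat >> h.py <<'E'
def go(x,y,z,yaw):
    "tool-frame shift (mm) and z turn (deg) to reach x,y,z mm with tool y at world angle yaw"
    s=ctrl.get_state(); R=cv2.Rodrigues(s['tool_rot'])[0]; p=s['position']*1000
    ya=np.radians(yaw); Y=np.array([np.cos(ya),np.sin(ya),0]); Z=np.array([0,0,-1.]); T=np.c_[np.cross(Y,Z),Y,Z]
    rv=np.degrees(cv2.Rodrigues(R.T@T)[0].ravel())
    print('t',s['time'],'p',p.round(1),'shift',(R.T@(np.array([x,y,z])-p)).round(1),'turn',rv.round(2),'F',s['ft_force'].round(1))
E
python3 -m jog '[[[-403,-242,-98,0,0,48,87],[-403,-242,-98,0,0,48,87],[-403,-242,-98,0,0,48,87],[-403,-242,-98,0,0,48,87],[-403,-242,-98,0,0,48,87],[-403,-242,-98,0,0,48,87],[-403,-242,-98,0,0,48,87],[-403,-242,-98,0,0,48,87],[-403,-242,-98,0,0,48,87],[-403,-242,-98,0,0,48,87]]]' 20
python3 -c "
from h import *
go(604.8,-262.5,150,-18.8)"
```

```text
time: 1.25
position: [0.5032, 0.276, 0.3217]
tool_rot: [1.673, 2.657, 0.001]
ft_force: [0.3, 0.3, 0.7]
grip_width: 1.005
grip_force: 0.0
t 1.25 p [503.2 276.  321.7] shift [-529.2 -141.5  172.2] turn [1.400e-01 4.000e-02 4.441e+01] F [0.3 0.3 0.7]
```

```bash
python3 -m jog '[[[-529,-141,172,0,0,44.4,87],[-529,-141,172,0,0,44.4,87],[-529,-141,172,0,0,44.4,87],[-529,-141,172,0,0,44.4,87],[-529,-141,172,0,0,44.4,87],[-529,-141,172,0,0,44.4,87],[-529,-141,172,0,0,44.4,87],[-529,-141,172,0,0,44.4,87],[-529,-141,172,0,0,44.4,87],[-529,-141,172,0,0,44.4,87]]]' >/dev/null
python3 - <<'E'
from h import *
go(604.8,-262.5,150,-18.8)
E
```

```text
t 2.25 p [ 591.5 -189.5  170.3] shift [-65.1  35.7  20.3] turn [ 0.03 -0.03  0.35] F [0.7 0.8 0.5]
```

```bash
python3 -m jog '[[[-48,27,16,0,0,0.3,87],[-65,36,20,0,0,0.3,87],[-65,36,20,0,0,0.3,87],[-65,36,20,0,0,0.3,87]]]' >/dev/null
python3 - <<'E'
from h import *
go(605,-262.5,13,-18.8)
d=cam('top'); m=blob(mask(d,'red'),(330,140,470,260)); C=cloud(d); m&=abs(C[...,2]-.05)<.007; print(m.sum(),rect(C[m]))
d=cam('scene'); save(d,'s1')
E
```

```text
t 2.65 p [ 604.5 -261.1  150.2] shift [ -1.2   1.1 137.2] turn [-0.06 -0.02 -0.06] F [0.7 0.5 0.6]
681 (array([ 617. , -226.5]), array([64.7, 56. ]), 69.61)
```

View pics/s1.png

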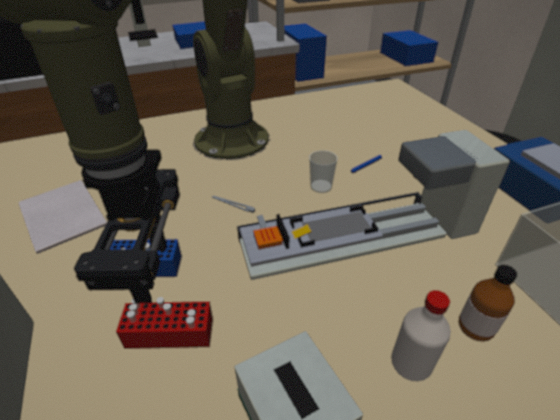

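The open gripper is centred over the red rack, with a finger at (145,285) and nothing in the way. Descending.

```bash
python3 -m jog '[[[-1,1,40,0,0,0,87],[-1,1,80,0,0,0,87],[-1,1,110,0,0,0,87],[-1,1,130,0,0,0,87],[-1,1,136,0,0,0,87],[-1,1,136,0,0,0,87],[-1,1,136,0,0,0,50],[-1,1,136,0,0,0,50],[-1,1,136,0,0,0,50],[-1,1,136,0,0,0,50]]]' 25
python3 -m jog '[[[0,0,0,0,0,0,50],[0,0,0,0,0,0,50],[0,0,0,0,0,0,50]]]' 25
```

```text
time: 3.75
position: [0.6059, -0.2624, 0.0155]
tool_rot: [2.554, 1.828, 0.002]
ft_force: [-0.7, 0.7, 0.5]
grip_width: 0.721
grip_force: 0.0
time: 4.05
position: [0.6053, -0.2622, 0.0151]
tool_rot: [-2.554, -1.829, -0.0]
ft_force: [-1.9, 0.4, 4.8]
grip_width: 0.643
grip_force: 25.0
```

```bash
python3 -m jog '[[[0,0,-10,0,0,0,50],[0,0,-30,0,0,0,50],[0,0,-70,0,0,0,50],[0,0,-110,0,0,0,50],[0,0,-140,0,0,0,50],[0,0,-150,0,0,0,50],[0,0,-150,0,0,0,50],[0,0,-150,0,0,0,50]]]' 35
python3 - <<'E'
from h import *
d=cam('top'); g=d['image'].max(2); save(d,'t2')
m=np.zeros((420,560),bool); m[205:258,180:274]=1; m&=g<60
n,l,s,c=cv2.connectedComponentsWithStats(m.astype(np.uint8)); I=[i for i in range(1,n) if s[i,4]>20]; print(s[I].tolist())
v,u=np.nonzero(np.isin(l,I)); print('stops',rect(world_plane(d,np.c_[u,v],.053)))
for c,b,z in(('orange',(275,225,320,265),.058),('yellow',(245,228,278,252),.05)):
    v,u=np.nonzero(blob(mask(d,c),b)); print(c,rect(world_plane(d,np.c_[u,v],z)))
C=cloud(d); m=mask(d,'red')&(C[...,0]<.75)&(C[...,2]>.15); print('red held',m.sum(), np.percentile(C[m][:,2],[5,50,95]),rect(C[m&(abs(C[...,2]-np.median(C[m][:,2]))<.008)]))
go(502.5,82,200,-4.3)
E
```

```text
time: 4.85
position: [0.6045, -0.2616, 0.1628]
tool_rot: [-2.552, -1.828, 0.002]
ft_force: [-0.6, -0.3, -2.4]
grip_width: 0.638
grip_force: 35.0
[[190, 209, 16, 9, 52], [257, 221, 14, 11, 42], [184, 237, 14, 11, 46]]
stops (array([503.2,  81.9]), array([158.4,  74.7]), 85.51)
orange (array([492.8, -52.5]), array([46.8, 42.5]), 85.88)
yellow (array([498.6,  15.5]), array([34.5, 21.4]), 82.33)
red held 913 [0.16721465 0.19789436 0.20063338] (array([ 617.2, -224.4]), array([58.6, 55.3]), 71.87)
t 4.9 p [ 604.3 -261.4  162.3] shift [ 292.4 -207.1  -36.9] turn [ -0.21  -0.03 -14.48] F [-0.  -0.1 -3.2]
```

View pics/t2.png

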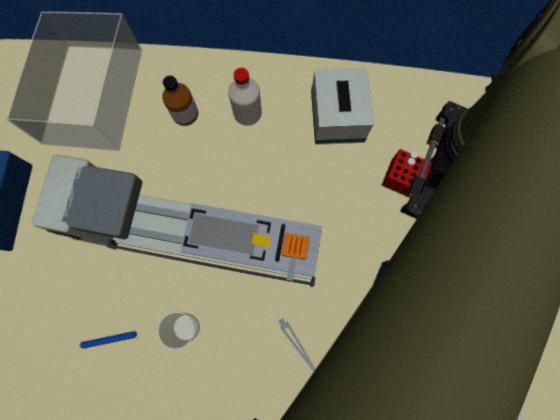

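The held rack at (408,170) is level. Stops and tab agree on a tray centre of (503,82), yaw 85.7°.

```bash
python3 -m jog '[[[36,-26,-10,0,0,-2,50],[73,-52,-20,0,0,-4,50],[110,-78,-30,0,0,-6,50],[146,-103,-37,0,0,-8,50],[182,-129,-37,0,0,-10,50],[219,-155,-37,0,0,-12,50],[255,-181,-37,0,0,-14,50],[280,-198,-37,0,0,-14.5,50],[292,-207,-37,0,0,-14.5,50],[292,-207,-37,0,0,-14.5,50]]]' >/dev/null
python3 -m jog '[[[0,0,0,0,0,0,50],[0,0,0,0,0,0,50]]]'
python3 - <<'E'
from h import *
go(503,82,75,-4.3)
E
```

```text
time: 6.1
position: [0.5036, 0.079, 0.2011]
tool_rot: [2.305, 2.134, -0.002]
ft_force: [-0.5, -0.4, -2.6]
grip_width: 0.64
grip_force: 35.0
t 6.1 p [503.6  79.  201.1] shift [  3.1  -0.7 126.1] turn [-0.04  0.07 -0.13] F [-0.5 -0.4 -2.6]
```

```bash
python3 -m jog '[[[4,-1,30,0,0,0,50],[4,-1,70,0,0,0,50],[4,-1,105,0,0,0,50],[4,-1,122,0,0,0,50],[4,-1,126,0,0,0,50],[4,-1,126,0,0,0,50],[4,-1,126,0,0,0,50],[4,-1,126,0,0,0,50]]]'
python3 - <<'E'
from h import *
go(503,82,58,-4.3)
d=cam('scene'); cv2.imwrite('pics/s3.png',cv2.resize(d['image'][150:290,210:460,::-1],None,fx=3,fy=3,interpolation=cv2.INTER_CUBIC))
E
```

```text
time: 6.9
position: [0.504, 0.085, 0.0772]
tool_rot: [2.303, 2.136, 0.004]
ft_force: [0.8, -0.3, -1.6]
grip_width: 0.64
grip_force: 35.0
t 6.9 p [504.   85.   77.2] shift [-3.1 -0.8 19.1] turn [ 0.15 -0.07 -0.01] F [ 0.8 -0.3 -1.6]
```

View pics/s3.png

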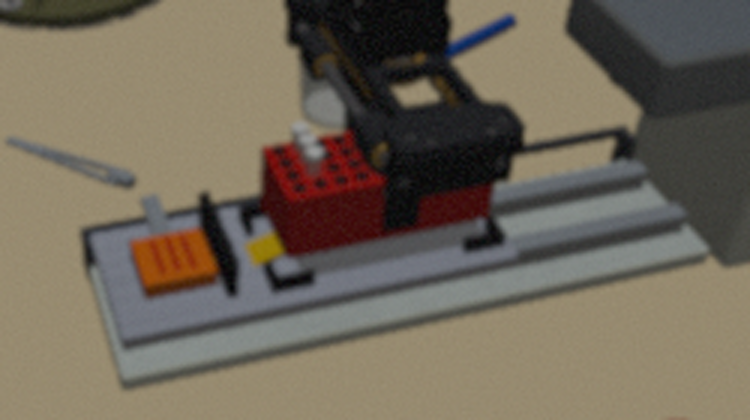

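The rack hangs above the tray between the stops, its near end at (275,240), just over the lever. Lowering gently, 2 mm back.

```bash
python3 -m jog '[[[-2,-1,4,0,0,0,50],[-2,-1,8,0,0,0,50],[-2,-1,12,0,0,0,50],[-2,-1,15,0,0,0,50],[-2,-1,17,0,0,0,50],[-2,-1,18,0,0,0,50],[-2,-1,18,0,0,0,50],[-2,-1,18,0,0,0,50]]]'
python3 - <<'E'
from h import *
go(503,83,58,-4.3)
E
```

```text
time: 7.75
position: [0.5014, 0.0831, 0.059]
tool_rot: [-2.302, -2.136, 0.001]
ft_force: [-5.1, -0.9, 11.1]
grip_width: 0.641
grip_force: 35.0
t 7.75 p [501.4  83.1  59. ] shift [0.  1.6 1. ] turn [-0.07 -0.03  0.02] F [-5.1 -0.9 11.1]
```

```bash
python3 -m jog '[[[0,1,0,0,0,0,50],[0,1,0,0,0,0,50]]]'
python3 - <<'E'
from h import *
d=cam('scene'); a=d['image'][170:280,240:400,::-1]
cv2.imwrite('pics/s4.png',cv2.resize(a,None,fx=5,fy=5,interpolation=cv2.INTER_CUBIC))
E
```

```text
time: 7.95
position: [0.5014, 0.0831, 0.059]
tool_rot: [-2.301, -2.135, 0.003]
ft_force: [-8.0, -0.7, 14.0]
grip_width: 0.641
grip_force: 35.0
```

View pics/s4.png

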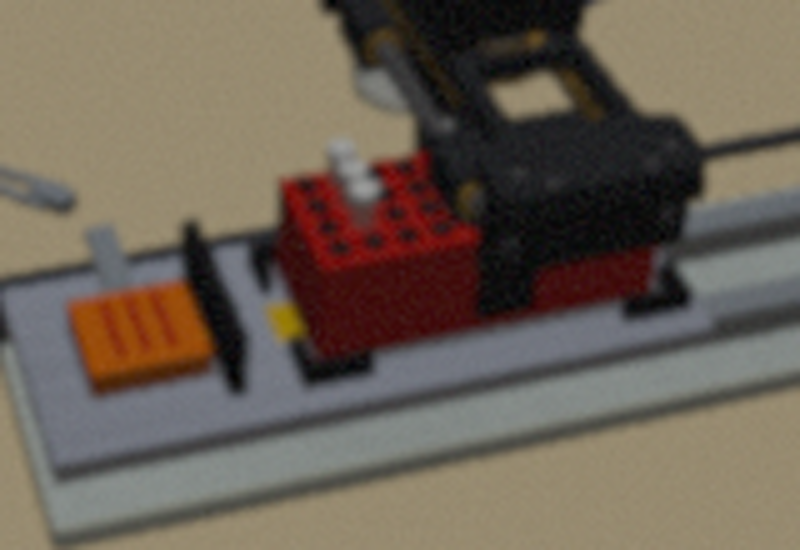

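The rack stands inside the stops (near corner stop at (335,365), lever tucked under its end at (285,322)). Releasing and rising.

```bash
python3 -m jog '[[[0,0,-1,0,0,0,50],[0,0,-1,0,0,0,72],[0,0,-1,0,0,0,72],[0,0,-1,0,0,0,72],[0,0,-1,0,0,0,72],[0,0,-10,0,0,0,72],[0,0,-30,0,0,0,72],[0,0,-70,0,0,0,72],[0,0,-100,0,0,0,72],[0,0,-110,0,0,0,72]]]'
python3 - <<'E'
from h import *
d=cam('top'); C=cloud(d); m=mask(d,'red')&(C[...,0]<.58)&(C[...,1]>-.05)&(C[...,1]<.2)&(abs(C[...,2]-.094)<.012)
print(m.sum(),np.percentile(C[m][:,2],[5,50,95]),rect(C[m]))
for c,b,z in(('orange',(275,225,320,265),.058),('yellow',(245,228,278,252),.046)):
    v,u=np.nonzero(blob(mask(d,c),b)); print(c,len(v), rect(world_plane(d,np.c_[u,v],z)) if len(v)>5 else '')
d=cam('scene'); C=cloud(d);m=mask(d,'red')&(C[...,0]<.58)&(C[...,1]>-.05)&(C[...,1]<.2)&(abs(C[...,2]-.094)<.004)
P=C[m]; print(rect(P)); A=np.c_[P[:,:2]-P[:,:2].mean(0),np.ones(len(P))]; print('tilt',np.linalg.lstsq(A,P[:,2],rcond=None)[0])
a=d['image'][170:280,240:400,::-1]
cv2.imwrite('pics/s5.png',cv2.resize(a,None,fx=5,fy=5,interpolation=cv2.INTER_CUBIC))
e=np.array([np.cos(np.radians(85.7)),np.sin(np.radians(85.7))]); t=np.array([492.8,-52.5])+10*e; print(t); go(*t,120,-4.3)
E
```

```text
time: 9.0
position: [0.5048, 0.0833, 0.1718]
tool_rot: [2.302, 2.135, 0.01]
ft_force: [0.9, 0.3, 0.4]
grip_width: 0.826
grip_force: 0.0
778 [0.09169928 0.09461075 0.0965833 ] (array([501.4,  50.4]), array([79.6, 55.4]), 86.69)
orange 518 (array([492.8, -52.6]), array([46.6, 42.3]), 85.48)
yellow 0 
(array([505.1,  79.5]), array([139.8,  54.1]), 85.65)
tilt [-0.03177734  0.00436654  0.09495411]
[493.54978727 -42.52814866]
t 9.1 p [503.8  83.2 169.6] shift [-126.3   -1.    49.3] turn [ 0.2  -0.11  0.01] F [0.3 0.4 0. ]
```

View pics/s5.png

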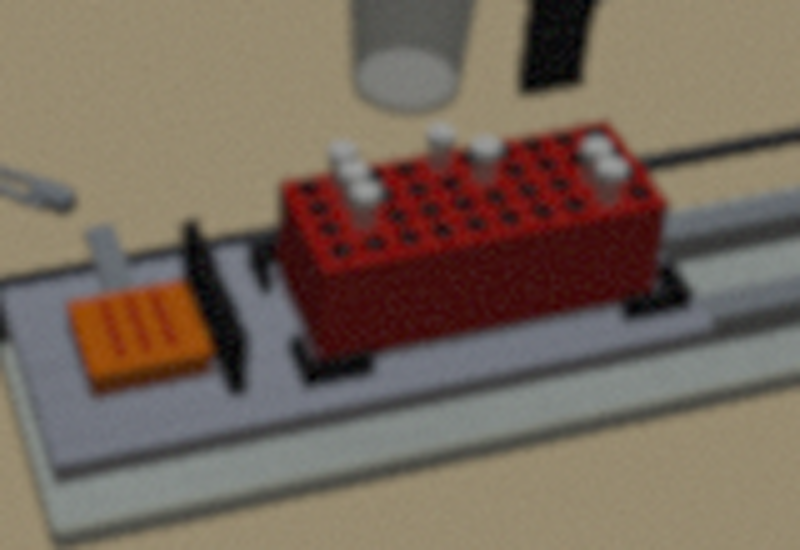

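The rack stands flat inside the stops, top at 94.6 mm, lever hidden flush under it. Now the tab: shut the fingers and go above it, 10 mm ahead of its centre.

```bash
python3 -m jog '[[[-40,0,0,0,0,0,0],[-80,-1,0,0,0,0,0],[-115,-1,20,0,0,0,0],[-126,-1,45,0,0,0,0],[-126,-1,70,0,0,0,0],[-126,-1,85,0,0,0,0],[-126,-1,90,0,0,0,0],[-126,-1,90,0,0,0,0],[-126,-1,90,0,0,0,0]]]'
python3 - <<'E'
from h import *
go(493.5,-42.5,48.5,-4.3)
E
```

```text
time: 10.0
position: [0.4924, -0.0426, 0.0779]
tool_rot: [2.303, 2.137, 0.0]
ft_force: [-0.5, -0.4, 0.4]
grip_width: 0.086
grip_force: 0.0
t 10.0 p [492.4 -42.6  77.9] shift [ 0.2  1.1 29.4] turn [0.01 0.01 0.02] F [-0.5 -0.4  0.4]
```

```bash
python3 -m jog '[[[0,1,8,0,0,0,0],[0,1,14,0,0,0,0],[0,1,18,0,0,0,0],[0,1,21,0,0,0,0],[0,1,24,0,0,0,0],[0,1,27,0,0,0,0],[0,1,29,0,0,0,0],[0,1,29,0,0,0,0],[0,1,29,0,0,0,0]]]'
```

```text
time: 10.9
position: [0.4931, -0.0426, 0.0494]
tool_rot: [-2.302, -2.136, 0.0]
ft_force: [-3.8, 0.5, 8.2]
grip_width: 0.008
grip_force: 4.2
```

Tab is about 8.5 mm down. Press 1 mm more and push forward.

```bash
python3 -m jog '[[[0,0,1,0,0,0,0],[3,0,1,0,0,0,0],[7,0,1,0,0,0,0],[12,0,1,0,0,0,0],[18,0,1,0,0,0,0],[25,0,1,0,0,0,0],[32,0,1,0,0,0,0],[39,0,1,0,0,0,0],[45,0,1,0,0,0,0],[50,0,1,0,0,0,0]]]'
python3 - <<'E'
from h import *
d=cam('top'); v,u=np.nonzero(blob(mask(d,'orange'),(200,200,330,270))); print(len(v), rect(world_plane(d,np.c_[u,v],.049)) if len(v)>5 else '')
go(497.3,7.5,48.5,-4.3)
E
```

```text
time: 11.9
position: [0.4968, 0.0067, 0.0485]
tool_rot: [-2.303, -2.136, 0.001]
ft_force: [-4.1, -1.0, 10.0]
grip_width: 0.005
grip_force: 4.4
0 
t 11.95 p [496.9   7.8  48.5] shift [-0.3  0.4 -0. ] turn [-0.04 -0.02  0.05] F [-3.1  0.1  9.1]
```

```bash
python3 -m jog '[[[4,0,0,0,0,0,0],[10,0,0,0,0,0,0],[17,0,0,0,0,0,0],[24,0,0,0,0,0,0],[31,0,0,0,0,0,0],[38,0,0,0,0,0,0],[45,0,0,0,0,0,0],[51,0,0,0,0,0,0],[56,0,0,0,0,0,0],[60,0,0,0,0,0,0]]]'
python3 - <<'E'
from h import *
go(501.4,67.5,48.5,-4.3)
d=cam('scene'); a=d['image'][150:290,210:460,::-1]
cv2.imwrite('pics/s6.png',cv2.resize(a,None,fx=3,fy=3,interpolation=cv2.INTER_CUBIC))
E
```

```text
time: 12.95
position: [0.5014, 0.0667, 0.0485]
tool_rot: [-2.303, -2.136, 0.001]
ft_force: [-4.3, -2.2, 8.4]
grip_width: 0.007
grip_force: 4.4
t 12.95 p [501.4  66.7  48.5] shift [ 0.8 -0.   0. ] turn [-0.03  0.01  0.  ] F [-4.3 -2.2  8.4]
```

View pics/s6.png

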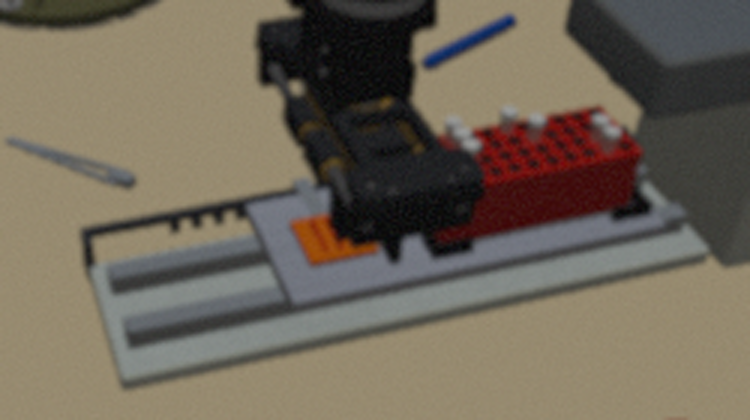

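The carriage is moving with the rack in place (rack at (540,175), tab at (335,240)), and its end is near the head. Last stretch, slowly.

```bash
python3 -m jog '[[[2,0,0,0,0,0,0],[4,0,0,0,0,0,0],[6,0,0,0,0,0,0],[8,0,0,0,0,0,0],[9,0,0,0,0,0,0],[10,0,0,0,0,0,0]]]'; python3 -m jog '[[[2,0,0,0,0,0,0],[4,0,0,0,0,0,0],[6,0,0,0,0,0,0],[7,0,0,0,0,0,0],[8,0,0,0,0,0,0],[8,0,0,0,0,0,0]]]'
```

```text
time: 13.6
position: [0.5021, 0.0764, 0.0485]
tool_rot: [-2.303, -2.136, 0.001]
ft_force: [-3.2, -1.3, 9.7]
grip_width: 0.003
grip_force: 4.4
time: 14.2
position: [0.5027, 0.0839, 0.0485]
tool_rot: [2.303, 2.136, -0.002]
ft_force: [-3.3, -2.8, 9.2]
grip_width: 0.008
grip_force: 4.4
```

```bash
python3 -m jog '[[[1,0,0,0,0,0,0],[2,0,0,0,0,0,0],[3,0,0,0,0,0,0],[4,0,0,0,0,0,0],[5,0,0,0,0,0,0],[5,0,0,0,0,0,0]]]'; python3 -m jog '[[[1,0,0,0,0,0,0],[2,0,0,0,0,0,0],[3,0,0,0,0,0,0],[4,0,0,0,0,0,0],[5,0,0,0,0,0,0],[5,0,0,0,0,0,0]]]'
```

```text
time: 14.8
position: [0.504, 0.0871, 0.0487]
tool_rot: [2.303, 2.133, -0.002]
ft_force: [-0.8, -6.1, 9.3]
grip_width: 0.007
grip_force: 4.4
time: 15.4
position: [0.5044, 0.0887, 0.0488]
tool_rot: [2.303, 2.13, -0.007]
ft_force: [-2.6, -12.4, 11.3]
grip_width: 0.001
grip_force: 9.0
```

Firmly against the end stop (12 N). Ease off a little and rise straight up.

```bash
python3 -m jog '[[[-3,0,0,0,0,0,0],[-4,0,-4,0,0,0,0],[-4,0,-8,0,0,0,0],[-4,0,-13,0,0,0,0],[-4,0,-20,0,0,0,0],[-6,0,-40,0,0,0,0],[-12,0,-75,0,0,0,0],[-30,0,-110,0,0,0,0],[-60,0,-140,0,0,0,0],[-90,0,-150,0,0,0,0]]]'
python3 -m jog '[[[-40,0,-30,0,0,0,0],[-60,0,-50,0,0,0,0],[-60,0,-50,0,0,0,0],[-60,0,-50,0,0,0,0]]]'
python3 - <<'E'
from h import *
for n in('scene','top'):
    d=cam(n); C=cloud(d)
    m=mask(d,'orange')&(C[...,2]<.08)&(C[...,0]<.56)&(C[...,0]>.43)&(C[...,1]>-.1)&(C[...,1]<.2); print(n,'tab',m.sum(),rect(C[m]),'z',np.median(C[m][:,2]))
    m=mask(d,'red')&(abs(C[...,2]-.094)<.01)&(C[...,0]<.58)&(C[...,1]>0); print('red',m.sum(),np.median(C[m][:,2]) ,rect(C[m]))
    m=mask(d,'blue')&(abs(C[...,2]-.05)<.007)&(C[...,1]<-.1)&(C[...,0]<.6); print('blue',m.sum(),rect(C[m]) if m.sum() else '')
    print('yellow',blob(mask(d,'yellow'),(150,150,420,260)).sum())
    if n=='scene':cv2.imwrite('pics/s7.png',cv2.resize(d['image'][130:290,210:460,::-1],None,fx=3,fy=3,interpolation=cv2.INTER_CUBIC))
E
```

```text
time: 16.4
position: [0.4986, 0.006, 0.2014]
tool_rot: [2.299, 2.138, 0.01]
ft_force: [1.0, 0.5, 0.2]
grip_width: 0.006
grip_force: 0.0
time: 16.8
position: [0.4924, -0.0533, 0.2477]
tool_rot: [-2.302, -2.137, -0.003]
ft_force: [0.1, -0.3, -0.1]
grip_width: 0.004
grip_force: 0.0
scene tab 427 (array([507.3, 115.7]), array([133.7,  48. ]), 81.88) z 0.058976734706590775
red 1125 0.09501031162603757 (array([515.8, 206. ]), array([140.1,  53.9]), 85.34)
blue 1225 (array([ 439.6, -289.3]), array([137.3,  52.5]), 70.36)
yellow 0
top tab 265 (array([503.6,  87.8]), array([42.3, 26.3]), -4.0) z 0.05863921128501842
red 1379 0.09462628681152765 (array([512.9, 197.3]), array([122.8,  56.3]), 85.76)
blue 511 (array([ 442.9, -424.8]), array([243. ,  72.7]), -79.85)
yellow 1
```

View pics/s7.png

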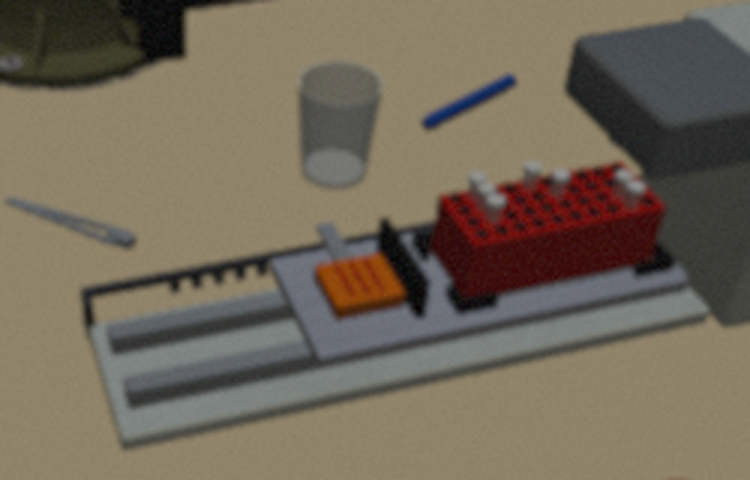

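The tray is home under the head: the rack has travelled 127 mm and sits flat at (550,225). The tab is up at 59 mm at (360,283), and the blue rack hasn't moved. Handing in.

```bash
python3 -c "
from bench import ctrl
print(ctrl.close_job())"
```

```text
the job is handed in; nothing more can be done
None
```

The job is handed in: the red rack is seated flat on the tray with the presence lever pressed, the tray was pushed to its end stop and the tab sprang up to lock it, and the blue rack was not moved (about 17 s used).

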